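# Clear the pile of small things into their desk trays

### The arm

A 6-joint arm with a two-finger parallel gripper is mounted at the origin on a cart in front of the work surface, level with it; the furniture and walls round the work are solid. World frame = base frame: x ahead of the robot, y to its left, z up, the work surface at z = 0. Lengths are in m, angles in rad, forces in N, time in s.
With the tool pointing down it reaches from about 0.425 to 0.95 m from the base axis. Payload 3.5 kg.
Tool frame: the origin (TCP) lies on the centre line of the jaws, within the pads' length; the fingertips stand 19 mm ahead of it and the grasp point (between the pads) is the TCP; z points along the fingers, y is the line along which they close (so a half turn about z gives the same grasp; the last joint's range is limited). The gripper opens to 85 mm and grips with 20 to 120 N. Pads are 22 mm wide; open, the fingers measure 114 mm over their backs; the gripper's body (76 mm by 85 mm) begins 54 mm behind the grasp point. The pads swing forward as they close: fully open they stand 13 mm farther back than shut.
Start: joints at [1.056, 0.286, 1.577, -0, 1.279, -0.15], TCP at [0.241, 0.631, 0.25] pointing down, gripper open.
Joint ranges: [-2.77, 2.77], [-0.9, 2.22], [0.21, 2.48], [-1.53, 4.67], [0.24, 2.81], [-2.84, 2.84]. Speed limits (rad/s): [2.79, 2.79, 3.14, 3.14, 3.14, 3.14].

### API

Orientations are given as a unit quaternion [x, y, z, w].
In Python, from plant import status, cams, ctrl gives the robot as it stands.
- The arm moves only by the shell command python3 -m inch 'ROWS' [FORCE]. ROWS is JSON, a list of rows, each a list of 3 entries, a list of its own where there are three numbers: the opening, from -1 (shut) to 1 (fully open), then the shift along the tool's x, y, z in cm, then the turn about the tool's z in rad. In form: [[jaw, [dx, dy, dz], twist], ...]. A call has 1 to 20 rows; each row is the pose to reach, as a shift and turn from the pose commanded when the call began, along the tool's axes at that moment; what a row does not reach only later rows make up. A row lasts 1/10 s, in which the tool goes at most 50 mm and 8.59 degrees, less where a joint would pass 70% of its speed; a pose out of reach is approached as far as the arm can. A call with a gripper value outside its range is refused whole. The fingers move at their own pace and stop on an object; FORCE is the grip in N (left out, the last holds). Time passes only in rows, so rows that repeat a pose let the fingers close. It gives the time, the measured TCP pose, the force and the opening at its end, in the units of the state.
- status.get_state(): the state, without advancing time (a new reading comes with each control period).
- cams.read_camera(name): name is "scene" or "side" or "wrist"; returns the picture (480x640x3 uint8, blue, green, red); there is no depth.
- cams.calibration(name): a dict with "camera_matrix" (3x3 intrinsics, pixels), "cam_to_world" (4x4, takes a point from camera to world coordinates); the wrist camera has in their place "mount" (4x4, takes a point from camera to tool coordinates, whose origin is the TCP and whose axes are the flange's). Camera axes: x right, y down, z forward; pixel columns grow to the right and rows downward; lengths in m; the calibration is good to about 2 mm. The wrist camera is an equidistant fisheye: a pixel r from the principal point sees the ray r / f radians off the axis. A picture is of the moment at which its call begins: read the wrist's pose just before it. calibration takes no time and is no camera call.
- ctrl.sign_off(): hands the job in, once; it reports no verdict.
The state is a dict: "time": time; "qpos": joint angles; "dq": joint speeds; "joint_efforts": joint torques, N m; "eef_pos": TCP position; "tcp_rot": TCP orientation; "contact_force": force on the tool from outside, world axes, zero at the start; "wrist_torque": the same for the moment, N m; "opening": opening from 0.0 (shut) to 1.0 (fully open).
Only numpy, scipy, OpenCV 4.12 (cv2) and the standard library are available. Lean on these libraries where they do the work, as an engineer would, in place of code of your own. Each camera call takes 0.05 s, during which the arm holds its last target. There are 200 camera calls.

### The job

Some small things have been left in a pile on the desk. Take the pile apart from the top, one thing at a time, and put the things away in this order: stand the film canister upright in the round dish, then lay the eraser in the long narrow tray, then the white earbud case in the small rectangular tray, and last the dark memory-card case in the large tray. Each thing must end flat on the felt inside its rim, the right way up and lengthwise in its tray; leave the mouse and the portable drive where they are.

Things in the scene. Friction and masses are not known exactly. Their poses are not given: they have to be found in the camera images.
- film_can_mid (a point): Film canister, upright cylinder with white body and red cap, 34 mm in diameter over the cap, 31 mm round the body below it, 50 mm high (cap is the top 6 to 8 mm; grip the body). It stands on top of the pile, on the eraser. The point is its centre, half-way up (25 mm above its foot); z axis up.
- eraser_mid (a point): Eraser in a blue card sleeve with a white end, 23 mm (own x) by 52 mm (own y) by 13 mm high. It lies on the earbud case, under the canister. The point is its centre, half-way up (6.5 mm); z up.
- earbud_case_mid (a point): White rounded earbud case, shut (its lid does not move), 44 mm (own x) by 58 mm (own y) by 22 mm high. It lies on the card case, under the eraser. The point is its centre, half-way up (11 mm); z up.
- card_case_mid (a point): Dark flat memory-card case, shut (its lid does not move), 70 mm (own x; the solid sides that fingers meet are 64 to 66 mm apart) by 94 mm (own y) by 16 mm high. It is the bottom of the pile and lies on the desk. The point is its centre, half-way up (8 mm); z up.
- round_dish_floor (a point): Round shallow wooden dish with a grey felt floor, outer diameter 62 mm, inner 54 mm; the place of the film canister. Origin of this point: centre of the felt floor, 3 mm above the desk; the rim stands 7 mm above the desk, wall 4 mm thick. Fixed to the desk.
- long_tray_floor (a point): Long narrow wooden tray with a grey felt floor, inner 42 by 150 mm, outer 50 by 158 mm; the place of the eraser. Origin of this point: centre of the felt floor, 3 mm above the desk; the rim stands 7 mm above the desk (4 mm above the felt), walls 4 mm thick; own y axis along the long side, x along the short side. Fixed to the desk.
- small_tray_floor (a point): Small rectangular wooden tray with a grey felt floor, inner 60 by 76 mm, outer 68 by 84 mm; the place of the earbud case. Origin of this point: centre of the felt floor, 3 mm above the desk; the rim stands 7 mm above the desk (4 mm above the felt), walls 4 mm thick; own y axis along the long side, x along the short side. Fixed to the desk.
- large_tray_floor (a point): Large rectangular wooden tray with a grey felt floor, inner 90 by 114 mm, outer 98 by 122 mm; the place of the card case. Origin of this point: centre of the felt floor, 3 mm above the desk; the rim stands 7 mm above the desk (4 mm above the felt), walls 4 mm thick; own y axis along the long side, x along the short side. Fixed to the desk.
- mouse_mid (a point): Dark cordless mouse, loose, 106 mm (own x) by 60 mm (own y) by 32 mm high, a bystander standing among the trays. The point is at its middle, 16 mm up.
- portable_drive_mid (a point): Flat dark portable drive, loose, 132 mm (own x) by 84 mm (own y) by 15 mm high, a bystander at the left end of the desk. The point is its centre, 7.5 mm up.

How it is judged:
On the way, in this order (a step that is already met when the one before it is completed fails the run):
1. film canister upright in the round dish, released (horizontal distance between film_can_mid and round_dish_floor below 0.014 m and z of film_can_mid in the frame of round_dish_floor between 0.021 and 0.028 m and angle between film_can_mid's own z axis and vertical below 0.12 rad and contact force between the fingers and film_can below 0.2 N), for 0.2 s.
2. then eraser flat in the long narrow tray, released (x of eraser_mid in the frame of long_tray_floor between -0.013 and 0.013 m and y of eraser_mid in the frame of long_tray_floor between -0.053 and 0.053 m and z of eraser_mid in the frame of long_tray_floor between 0.0025 and 0.0095 m and angle between eraser_mid's own z axis and vertical below 0.12 rad and contact force between the fingers and eraser below 0.2 N), for 0.2 s.
3. then earbud case flat in the small tray, released (x of earbud_case_mid in the frame of small_tray_floor between -0.013 and 0.013 m and y of earbud_case_mid in the frame of small_tray_floor between -0.014 and 0.014 m and z of earbud_case_mid in the frame of small_tray_floor between 0.007 and 0.014 m and angle between earbud_case_mid's own z axis and vertical below 0.12 rad and angle between the y axis of earbud_case_mid and the y axis of small_tray_floor, either way round below 0.5 rad and contact force between the fingers and earbud_case below 0.2 N), for 0.2 s.
4. then card case flat in the large tray, released (x of card_case_mid in the frame of large_tray_floor between -0.015 and 0.015 m and y of card_case_mid in the frame of large_tray_floor between -0.014 and 0.014 m and z of card_case_mid in the frame of large_tray_floor between 0.004 and 0.011 m and angle between card_case_mid's own z axis and vertical below 0.12 rad and angle between the y axis of card_case_mid and the y axis of large_tray_floor, either way round below 0.5 rad and contact force between the fingers and card_case below 0.2 N), for 0.2 s.
At the end, for the whole second after the job is handed in: All released, at rest and flat on the felt inside their rims (height 3 mm, tilt 0.12 rad): canister upright within 14 mm of the dish centre; eraser in the long tray (13 mm across, 53 along), earbud case in the small, card case in the large (13-15 mm each way, long sides within 0.5 rad) (all of step 1 and all of step 2 and all of step 3 and all of step 4 and linear speed of each of film_can, eraser, earbud_case, card_case below 0.02 m/s); the robot touches nothing.
It fails at once if a thing is moved off (over 30 mm) while the thing above still lies on it ((distance of eraser_mid from where it was at the start of the episode above 0.03 m and horizontal distance between film_can_mid and eraser_mid below 0.03 m and z of film_can_mid in the frame of eraser_mid above 0.01 m) or (distance of earbud_case_mid from where it was at the start of the episode above 0.03 m and horizontal distance between eraser_mid and earbud_case_mid below 0.03 m and z of eraser_mid in the frame of earbud_case_mid above 0.01 m) or (distance of card_case_mid from where it was at the start of the episode above 0.03 m and horizontal distance between earbud_case_mid and card_case_mid below 0.03 m and z of earbud_case_mid in the frame of card_case_mid above 0.01 m)).
It fails at once if the mouse or the portable drive is shifted more than 20 mm (distance of any of mouse_mid, portable_drive_mid from where it was at the start of the episode above 0.02 m).
It also fails if it takes over 122 s, if anything falls off the work surface, if the arm or the gripper's body presses on something with over 40 N, if the wrist force passes 120 N, or if a joint passes its speed limit or range.

## Working session

There is one attempt and no reset: what is moved stays moved. The work goes in short steps, Python scripts to look and compute and a shell command to move; the robot and the scene stay as the last step left them, time stands still between calls to the robot, and variables do not carry over. Pictures are saved under pics/ and viewed, on a budget of 14 in all, crops included, one or two more only if the job needs it, and the job is handed in when it is done.

```bash
ls; mkdir -p pics
python3 - <<'E'
from plant import status,cams
import cv2,json
s=status.get_state();print(s)
for n in("scene","side","wrist"):
    cv2.imwrite(f"pics/{n}0.png",cams.read_camera(n));c=cams.calibration(n)
    print(n,{k:(v.round(4).tolist() if hasattr(v,'round') else v) for k,v in c.items()})
E
```

```text
pics
{'time': 0.0, 'qpos': array([ 1.05596898e+00,  2.87233097e-01,  1.57816870e+00,  1.04074775e-05,
        1.27860663e+00, -1.49977734e-01]), 'dq': array([ 7.43655696e-04, -6.68536326e-04, -1.97189413e-03,  7.76723204e-04,
       -4.02735471e-05, -5.31138235e-04]), 'joint_efforts': array([-1.29203654e-04, -4.05974507e+01, -2.92625803e+01, -2.10748958e-04,
        5.91524920e-03,  2.36068658e-06]), 'eef_pos': array([0.24049835, 0.6300496 , 0.24890666]), 'tcp_rot': array([ 1.81416024e-01,  9.83405698e-01, -1.14014540e-03, -3.98861133e-04]), 'contact_force': array([ 0.55213969, -0.63825909,  0.44074642]), 'wrist_torque': array([-0.05910905,  0.00650024, -0.00585183]), 'opening': 0.996910675574761}
scene {'camera_matrix': [[551.1585, 0.0, 319.5259], [0.0, 551.1585, 236.451], [0.0, 0.0, 1.0]], 'cam_to_world': [[0.7475, -0.3078, 0.5886, -0.0892], [-0.6642, -0.3552, 0.6578, -0.6905], [0.0066, -0.8827, -0.47, 0.584], [0.0, 0.0, 0.0, 1.0]]}
side {'camera_matrix': [[564.9577, 0.0, 324.826], [0.0, 564.9577, 244.8865], [0.0, 0.0, 1.0]], 'cam_to_world': [[0.9982, 0.0518, -0.031, 0.5784], [0.0557, -0.5957, 0.8012, -0.8737], [0.023, -0.8015, -0.5975, 0.715], [0.0, 0.0, 0.0, 1.0]]}
wrist {'camera_matrix': [[371.6483, 0.0, 318.5959], [0.0, 371.6483, 242.3162], [0.0, 0.0, 1.0]], 'mount': [[-0.001, -0.9659, -0.2588, 0.0653], [1.0, -0.0006, -0.0016, 0.0014], [0.0014, -0.2588, 0.9659, -0.1247], [0.0, 0.0, 0.0, 1.0]]}
```

View pics/scene0.png

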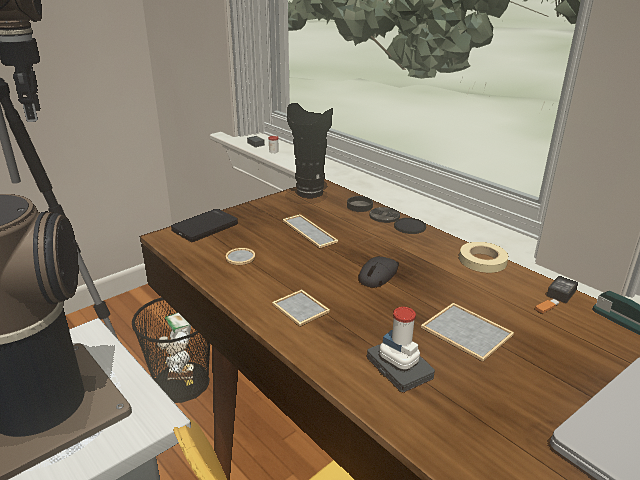

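View pics/side0.png

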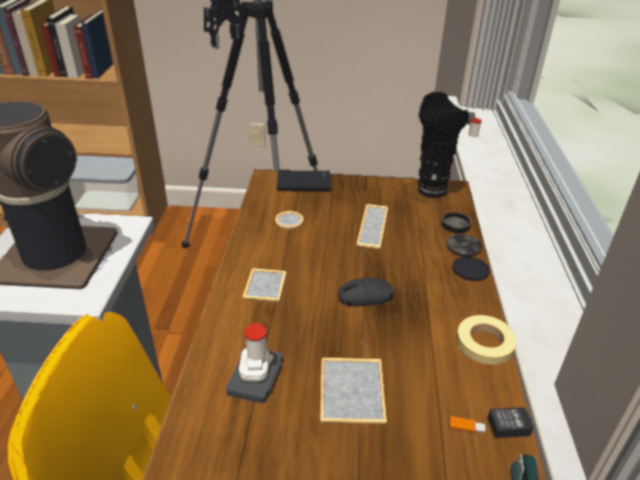

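View pics/wrist0.png

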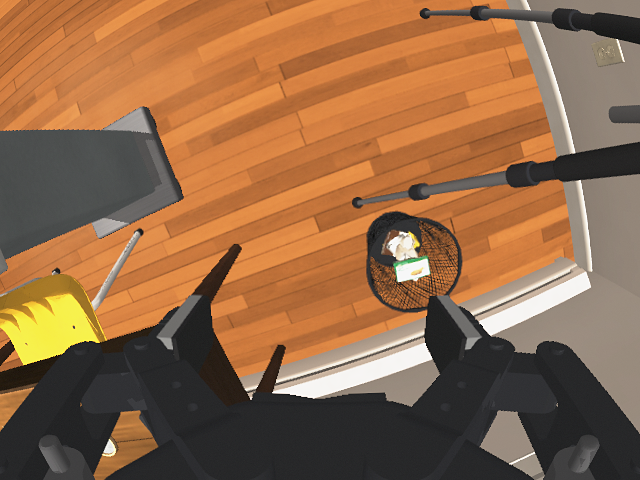

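The pictures show the dish at scene (240,256) and side (289,219), the long tray at (310,230)/(373,226), the small tray at (301,307)/(265,284) and the large tray at (467,330)/(353,390). The pile's cap is at (403,314)/(256,331), the mouse at (378,271)/(365,292) and the drive at (205,224)/(304,180). Next I'll segment the felts and locate the cap.

```bash
cat > h.py <<'E'
import numpy as np,cv2
from scipy.spatial.transform import Rotation as R
from plant import status,cams
def ray(n,px,st=None):
    """origin, unit directions in world for pixels (N,2)"""
    c=cams.calibration(n);K=np.array(c["camera_matrix"]);p=np.atleast_2d(px).astype(float)
    u=(p-K[:2,2])/K[0,0]
    if n=="wrist":
        r=np.linalg.norm(u,axis=1)+1e-9
        d=np.c_[u*(np.sin(r)/r)[:,None],np.cos(r)]
        T=np.eye(4);T[:3,:3]=R.from_quat(st["tcp_rot"]).as_matrix();T[:3,3]=st["eef_pos"];T=T@np.array(c["mount"])
    else: d=np.c_[u,np.ones(len(u))];T=np.array(c["cam_to_world"])
    d=d@T[:3,:3].T
    return T[:3,3],d/np.linalg.norm(d,axis=1)[:,None]
def onz(n,px,z,st=None):
    o,d=ray(n,px,st);return (o+d*((z-o[2])/d[:,2])[:,None])[:,:2]
def tri(a,pa,b,pb):
    A=[];B=[]
    for n,p in((a,pa),(b,pb)):
        o,d=ray(n,p);P=np.eye(3)-np.outer(d[0],d[0]);A.append(P);B.append(P@o)
    return np.linalg.lstsq(np.vstack(A),np.hstack(B),rcond=None)[0]
def rect(pts):
    """centre, (short,long), heading of long side deg"""
    b=cv2.boxPoints(cv2.minAreaRect((pts*1000).astype(np.float32)))
    e=[b[1]-b[0],b[2]-b[1]];e.sort(key=np.linalg.norm)
    return b.mean(0).round(1),[round(float(np.linalg.norm(v)),1) for v in e],round(float(np.degrees(np.arctan2(e[1][1],e[1][0]))%180),1)
def felt(n,im,seed,z,st=None):
    h=cv2.cvtColor(im,cv2.COLOR_BGR2HSV)
    m=((h[...,1]<60)&(h[...,2]>90)&(h[...,2]<225)).astype(np.uint8)
    m=cv2.morphologyEx(m,cv2.MORPH_CLOSE,np.ones((3,3)))
    _,l=cv2.connectedComponents(m);k=l[seed[1],seed[0]]
    c=max(cv2.findContours((l==k).astype(np.uint8),cv2.RETR_EXTERNAL,cv2.CHAIN_APPROX_NONE)[0],key=len)[:,0]
    return rect(onz(n,c,z,st)),k,len(c)
E
python3 - <<'E'
from h import *
S={"dish":((240,256),(289,219)),"long":((310,230),(373,226)),"small":((301,307),(265,284)),"large":((467,330),(353,390))}
for i,n in enumerate(("scene","side")):
    im=cv2.imread(f"pics/{n}0.png")
    for k,v in S.items(): print(n,k,felt(n,im,v[i],.003))
print("cap",tri("scene",(403,314),"side",(256,331)))
print("card corners z16",onz("scene",[(434,374),(403,387),(369,349)],.016),onz("side",[(228,386),(268,396),(282,357)],.016))
print("mouse",onz("scene",[(378,271)],.016),onz("side",[(365,292)],.016))
E
```

```text
scene dish ((array([455.7, 169.6], dtype=float32), [47.7, 48.9], 97.8), np.int32(40), 53)
scene long ((array([642.3, 163.5], dtype=float32), [39.0, 145.9], 82.2), np.int32(29), 93)
scene small ((array([433.3, -55.6], dtype=float32), [57.7, 73.8], 87.4), np.int32(62), 98)
scene large ((array([ 604.5, -294.1], dtype=float32), [85.9, 112.9], 92.8), np.int32(64), 169)
side dish ((array([456. , 171.2], dtype=float32), [40.0, 49.4], 5.2), np.int32(57), 48)
side long ((array([643.2, 165.1], dtype=float32), [40.4, 144.7], 82.1), np.int32(51), 102)
side small ((array([433.4, -53.5], dtype=float32), [58.6, 71.6], 87.0), np.int32(73), 102)
side large ((array([ 605. , -292.7], dtype=float32), [89.6, 110.9], 92.5), np.int32(91), 219)
cap [ 0.45433509 -0.2712173   0.09506605]
card corners z16 [[ 0.46076734 -0.33498473]
 [ 0.40491524 -0.32241163]
 [ 0.42913382 -0.23092265]] [[ 0.41351868 -0.31313633]
 [ 0.47751783 -0.32744419]
 [ 0.48958767 -0.24799958]]
mouse [[ 0.61305064 -0.07871575]] [[ 0.62516407 -0.07681751]]
```

```bash
python3 -m inch '[[1,[-20,-20,0],0],[1,[-20,-20,0],0],[1,[-20,-20,0],0],[1,[-20,-20,0],0],[1,[-41.3,-41,0],0],[1,[-41.3,-41,0],0],[1,[-41.3,-41,0],0],[1,[-41.3,-41,0],0],[1,[-41.3,-41,0],0],[1,[-41.3,-41,0],0],[1,[-41.3,-41,0],0],[1,[-41.3,-41,0],0],[1,[-52.1,-76.5,0],0],[1,[-52.1,-76.5,0],0],[1,[-52.1,-76.5,0],0],[1,[-52.1,-76.5,0],0],[1,[-52.1,-76.5,0],0],[1,[-52.1,-76.5,0],0],[1,[-52.1,-76.5,0],0],[1,[-52.1,-76.5,0],0]]' 30
python3 -m inch '[[1,[0,0,0],0],[1,[0,0,0],0],[1,[0,0,0],0]]'
python3 - <<'E'
from h import *
s=status.get_state();print(s["eef_pos"],s["tcp_rot"],s["qpos"])
cv2.imwrite("pics/w1.png",cams.read_camera("wrist"))
E
```

```text
time: 2.15
eef_pos: [0.4536, -0.2737, 0.2501]
tcp_rot: [0.183, 0.983, -0.0, -0.0]
contact_force: [-0.2, 0.2, 0.9]
opening: 1.001
time: 2.45
eef_pos: [0.4546, -0.2686, 0.25]
tcp_rot: [0.181, 0.984, 0.0, -0.0]
contact_force: [0.1, 0.4, 0.6]
opening: 0.999
[ 0.45462029 -0.26863685  0.25001848] [ 1.80790646e-01  9.83521497e-01  3.82164943e-04 -2.47917078e-04] [-7.26140389e-01 -3.91364831e-02  1.93552343e+00  4.18985850e-04
  1.24602571e+00 -1.93348997e+00]
```

View pics/w1.png

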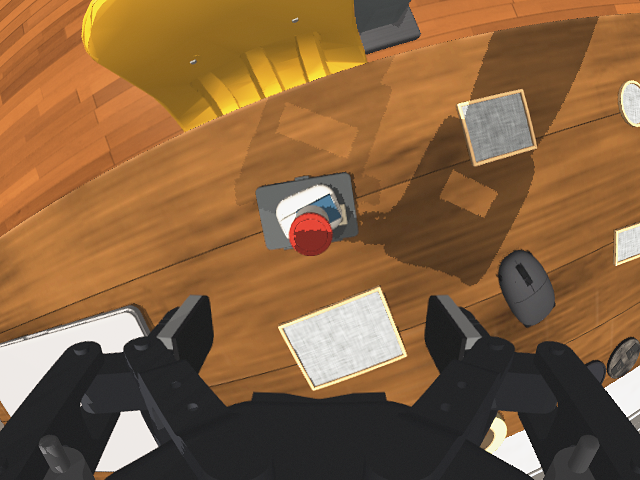

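The wrist view shows the red cap at (311,234), the dark card case with corners at (257,188), (351,173), (357,236) and (270,249), the white case, and a blue eraser running lower-left to upper-right.

```bash
python3 - <<'E'
from h import *
s=dict(eef_pos=np.array([0.45462,-0.26864,0.25002]),tcp_rot=np.array([.18079,.98352,.00038,-.00025]))
print("cap",onz("wrist",[(311,234)],.101,s))
print("cap2",onz("scene",[(403,314)],.101),onz("side",[(256,330)],.101))
c=onz("wrist",[(257,188),(351,173),(357,236),(270,249)],.014,s);print(c,rect(c))
print("small/large felt centre", onz("wrist",[(497,127),(343,338)],.003,s))
E
python3 - <<'E'
import cv2
im=cv2.imread("pics/w1.png")[155:270,240:375]
a=cv2.resize(im,None,fx=4.2,fy=4.2,interpolation=cv2.INTER_CUBIC)
cv2.imwrite("pics/w1c.png",a)
E
```

```text
cap [[ 0.45422259 -0.27356624]]
cap2 [[ 0.44698197 -0.27749918]] [[ 0.45513638 -0.27363863]]
[[ 0.41089038 -0.3157106 ]
 [ 0.43024479 -0.22467079]
 [ 0.49167726 -0.240501  ]
 [ 0.47304469 -0.32748106]] (array([ 451.6, -276.8], dtype=float32), [63.4, 93.1], 78.0)
small/large felt centre [[ 0.43574595 -0.05699684]
 [ 0.60229498 -0.29418998]]
```

View pics/w1c.png

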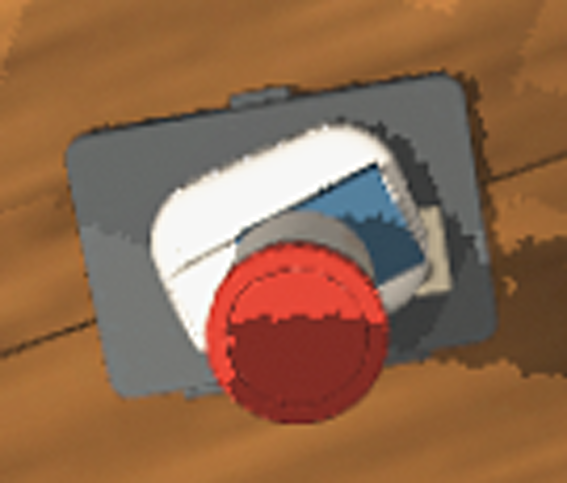

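```bash
cat >> h.py <<'E'
def go(x,y,z,heading=None):
    """print shift (cm, tool axes) to a world target, twist to bring tool y to heading deg (mod 180)"""
    s=status.get_state();M=R.from_quat(s["tcp_rot"]).as_matrix()
    d=M.T@(np.array([x,y,z])-s["eef_pos"])*100
    h=np.degrees(np.arctan2(M[1,1],M[0,1]));o=f"t={s['time']:.1f} at {s['eef_pos'].round(4)} shift {d.round(2)} yhead {h:.1f} q6 {s['qpos'][5]:.2f} q1 {s['qpos'][0]:.2f}"
    if heading is not None:
        w=(h-heading+90)%180-90;o+=f" twist {np.radians(w):.3f}"
    print(o)
E
python3 -c "
from h import *
go(.4545,-.2735,.073)"
```

```text
t=2.5 at [ 0.4547 -0.2685  0.2502] shift [-0.16 -0.48 17.72] yhead 69.2 q6 -1.93 q1 -0.73
```

```bash
python3 -m inch '[[1,[-0.1,-0.5,0],0],[1,[-0.1,-0.5,4],0],[1,[-0.1,-0.5,8],0],[1,[-0.1,-0.5,10],0],[1,[-0.1,-0.5,10],0],[1,[-0.1,-0.5,10],0]]'
python3 - <<'E'
from h import *
s=status.get_state();go(.4545,-.2735,.073)
cv2.imwrite("pics/w2.png",cams.read_camera("wrist"))
E
```

```text
time: 3.1
eef_pos: [0.4541, -0.2748, 0.1509]
tcp_rot: [0.181, 0.983, -0.0, 0.0]
contact_force: [0.1, -0.4, 0.5]
opening: 0.997
t=3.1 at [ 0.4541 -0.2748  0.1509] shift [0.01 0.14 7.79] yhead 69.1 q6 -1.94 q1 -0.74
```

View pics/w2.png

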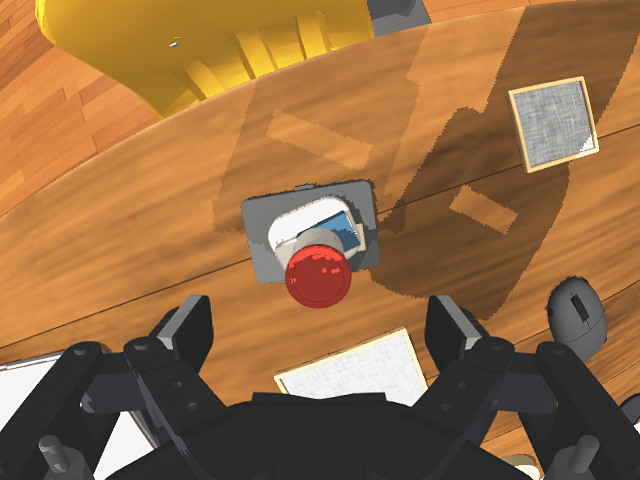

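```bash
python3 -c "
from h import *
s=status.get_state();p=onz('wrist',[(319,275)],.101,s)[0];print(p);go(p[0],p[1],.073)"
python3 -m inch '[[1,[0,0.1,3],0],[1,[0,0.1,6],0],[1,[0,0.1,7.7],0],[1,[0,0.1,7.7],0],[1,[0,0.1,7.7],0]]'
```

```text
[ 0.4541158  -0.27393088]
t=3.1 at [ 0.4547 -0.2754  0.1521] shift [0.13 0.13 7.91] yhead 69.1 q6 -1.94 q1 -0.74
time: 3.65
eef_pos: [0.4552, -0.2749, 0.0752]
tcp_rot: [0.181, 0.983, -0.001, 0.001]
contact_force: [0.3, 0.2, 0.8]
opening: 1.003
```

```bash
python3 -m inch '[[0.4,[0,0,0],0],[0.1,[0,0,0],0],[-0.1,[0,0,0],0],[-0.25,[0,0,0],0],[-0.4,[0,0,0],0],[-1,[0,0,0],0],[-1,[0,0,0],0],[-1,[0,0,0],0],[-1,[0,0,0],0],[-1,[0,0,0],0],[-1,[0,0,0],0]]' 30
python3 -m inch '[[-1,[0,0,-0.5],0],[-1,[0,0,-1.5],0],[-1,[0,0,-4],0],[-1,[0,0,-7],0],[-1,[0,0,-7],0]]'
python3 - <<'E'
from h import *
cv2.imwrite("pics/w3.png",cams.read_camera("wrist"))
go(.456,.1705,.12)
E
```

```text
time: 4.75
eef_pos: [0.4545, -0.2744, 0.074]
tcp_rot: [0.181, 0.983, -0.0, 0.0]
contact_force: [-0.8, 0.8, 5.9]
opening: 0.352
time: 5.25
eef_pos: [0.4563, -0.2759, 0.1483]
tcp_rot: [0.181, 0.983, -0.002, 0.004]
contact_force: [0.3, -0.3, -0.4]
opening: 0.356
t=5.3 at [ 0.4553 -0.275   0.146 ] shift [15.84 41.65  2.44] yhead 69.1 q6 -1.94 q1 -0.73
```

View pics/w3.png

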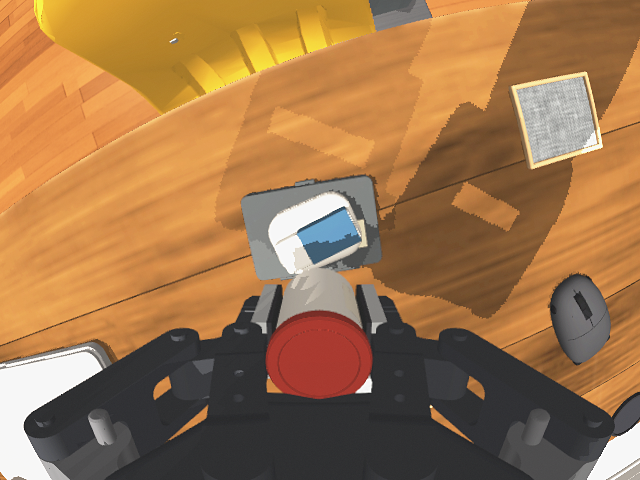

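The canister is held at an opening of 30 mm and is upright. The blue eraser is visible at (331,237).

```bash
python3 -m inch '[[-1,[0.8,2.1,0],0],[-1,[2.3,6.2,0],0],[-1,[3.9,10.4,0],0],[-1,[5.5,14.5,0],0],[-1,[7.1,18.7,0],0],[-1,[8.7,22.9,0],0],[-1,[10.3,27.1,0],0],[-1,[11.9,31.2,0],0],[-1,[13.5,35.4,0],0],[-1,[15,39.4,1],0],[-1,[15.8,41.6,3],0],[-1,[15.8,41.6,6],0],[-1,[15.8,41.6,6],0],[-1,[15.8,41.6,6],0]]'
python3 - <<'E'
from h import *
go(.456,.1705,.0275)
a=cams.read_camera("scene")[190:330,150:330];b=cams.read_camera("side")[150:290,200:380]
cv2.imwrite("pics/p1.png",cv2.resize(np.hstack([a,b]),None,fx=2.2,fy=2.2,interpolation=cv2.INTER_CUBIC))
E
```

```text
time: 6.7
eef_pos: [0.4537, 0.1707, 0.0822]
tcp_rot: [0.181, 0.983, -0.001, -0.002]
contact_force: [0.6, -0.1, -0.1]
opening: 0.355
t=6.7 at [0.4537 0.1707 0.0822] shift [-0.24  0.08  5.47] yhead 69.1 q6 -1.06 q1 0.15
```

View pics/p1.png

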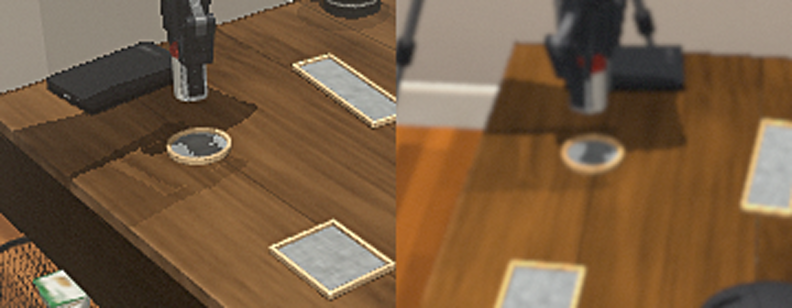

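The upright canister hangs just above the dish in both views, so I'll lower it.

```bash
python3 -m inch '[[-1,[-0.2,0.1,2],0],[-1,[-0.2,0.1,4],0],[-1,[-0.2,0.1,4.8],0],[-1,[-0.2,0.1,5.1],0],[-1,[-0.2,0.1,5.3],0],[-1,[-0.2,0.1,5.4],0],[-1,[-0.2,0.1,5.4],0],[-1,[-0.2,0.1,5.4],0]]'
```

```text
time: 7.6
eef_pos: [0.4575, 0.1712, 0.0299]
tcp_rot: [0.181, 0.983, 0.0, 0.001]
contact_force: [0.5, -0.6, 1.1]
opening: 0.352
```

```bash
python3 -m inch '[[-1,[0,0,0.1],0],[-1,[0,0,0.1],0],[-1,[0,0,0.1],0]]'; python3 -m inch '[[-1,[0,0,0.1],0],[-1,[0,0,0.1],0],[-1,[0,0,0.1],0]]'
```

```text
time: 7.9
eef_pos: [0.4571, 0.1712, 0.0283]
tcp_rot: [0.181, 0.983, -0.0, -0.0]
contact_force: [-0.8, -0.3, -1.0]
opening: 0.354
time: 8.2
eef_pos: [0.4571, 0.1712, 0.0272]
tcp_rot: [0.181, 0.983, -0.0, -0.0]
contact_force: [0.4, -0.1, -0.6]
opening: 0.36
```

```bash
python3 -m inch '[[-1,[0,0,0.1],0],[-1,[0,0,0.1],0],[-1,[0,0,0.1],0]]'
```

```text
time: 8.5
eef_pos: [0.4571, 0.1712, 0.0263]
tcp_rot: [0.181, 0.983, -0.0, -0.0]
contact_force: [-0.6, -0.4, 0.5]
opening: 0.352
```

```bash
python3 -m inch '[[-1,[0,0,0.1],0],[-1,[0,0,0.1],0],[-1,[0,0,0.1],0]]';python3 -m inch '[[-1,[0,0,0.1],0],[-1,[0,0,0.1],0],[-1,[0,0,0.1],0]]'
```

```text
time: 8.8
eef_pos: [0.4572, 0.1712, 0.0261]
tcp_rot: [0.181, 0.983, -0.0, -0.0]
contact_force: [-2.3, -1.1, 6.2]
opening: 0.359
time: 9.1
eef_pos: [0.4572, 0.1712, 0.0261]
tcp_rot: [0.181, 0.983, -0.0, -0.001]
contact_force: [-4.9, -0.7, 12.1]
opening: 0.358
```

```bash
python3 -m inch '[[-0.2,[0,0,-0.1],0],[-0.1,[0,0,-0.1],0],[0.1,[0,0,-0.1],0],[0.5,[0,0,-0.1],0],[0.5,[0,0,-0.1],0],[0.5,[0,0,-0.1],0],[0.5,[0,0,-0.1],0],[0.5,[0,0,-3],0],[0.5,[0,0,-7],0],[0.5,[0,0,-12],0],[0.5,[0,0,-12],0],[0.5,[0,0,-12],0]]'
python3 - <<'E'
from h import *
go(.455,-.276,.15)
cv2.imwrite("pics/w4.png",cams.read_camera("wrist"))
s=dict(eef_pos=np.array([0.45462,-0.26864,0.25002]),tcp_rot=np.array([.18079,.98352,.00038,-.00025]))
E
```

```text
time: 10.3
eef_pos: [0.4581, 0.1714, 0.1459]
tcp_rot: [0.181, 0.983, 0.001, 0.002]
contact_force: [-0.6, 0.2, 0.0]
opening: 0.749
t=10.3 at [0.4581 0.1714 0.1459] shift [-15.67 -41.9   -0.43] yhead 69.1 q6 -1.06 q1 0.15
```

View pics/w4.png

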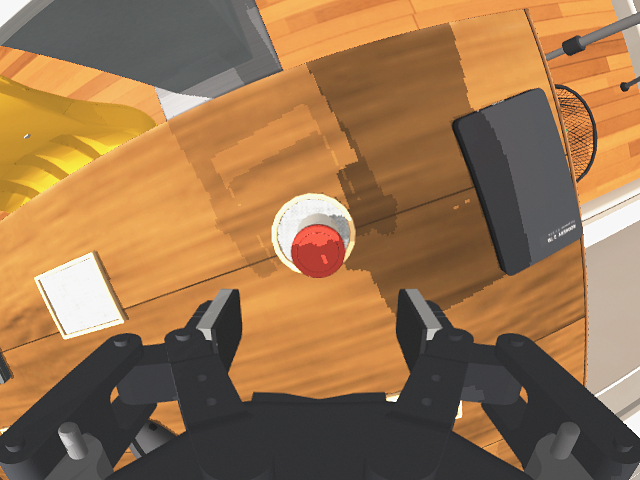

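The canister stands upright in the dish: cap at (318,251), dish ring centred near (313,235) one cap height below. Back to the pile for the eraser.

```bash
python3 -m inch '[[0,[-3,-8,0],0],[0,[-15.7,-41.9,-0.4],0],[0,[-15.7,-41.9,-0.4],0],[0,[-15.7,-41.9,-0.4],0],[0,[-15.7,-41.9,-0.4],0],[0,[-15.7,-41.9,-0.4],0],[0,[-15.7,-41.9,-0.4],0],[0,[-15.7,-41.9,-0.4],0],[0,[-15.7,-41.9,-0.4],0],[0,[-15.7,-41.9,-0.4],0],[0,[-15.7,-41.9,-0.4],0],[0,[-15.7,-41.9,-0.4],0],[0,[-15.7,-41.9,-0.4],0]]'
python3 - <<'E'
from h import *
go(.455,-.276,.15)
im=cams.read_camera("wrist");cv2.imwrite("pics/w5.png",im)
cv2.imwrite("pics/w5c.png",cv2.resize(im[160:290,230:400],None,fx=4,fy=4,interpolation=cv2.INTER_CUBIC))
E
```

```text
time: 11.65
eef_pos: [0.4539, -0.2744, 0.1472]
tcp_rot: [0.181, 0.984, 0.001, -0.001]
contact_force: [-0.5, -0.1, -0.0]
opening: 0.498
t=11.7 at [ 0.4539 -0.2744  0.1472] shift [-0.15 -0.11 -0.28] yhead 69.2 q6 -1.94 q1 -0.74
```

View pics/w5c.png

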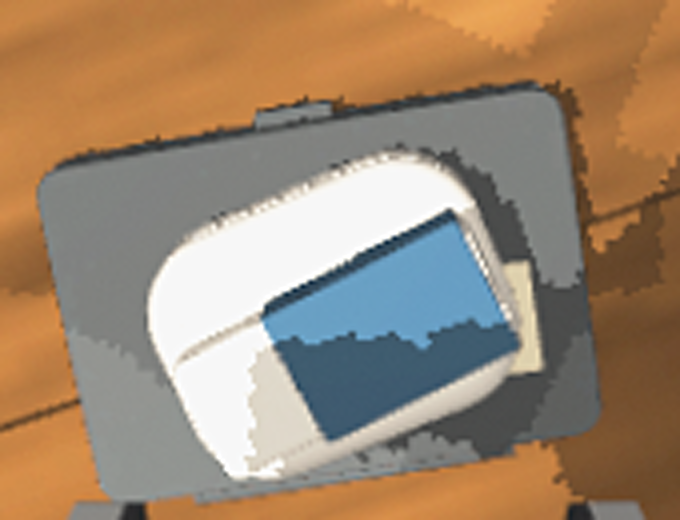

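The crop shows the eraser's top corners at about crop (457,222), (518,340), (240,475) and (178,360), with its white end at lower left. The earbud case below is almost parallel to it.

Run:
```python
from h import *
s=status.get_state()
c=np.array([(457,222),(518,340),(240,475),(178,360)])/4+[230,160]
w=onz('wrist',c,.051,s);r=rect(w);print(w,r)
b=np.array([(457,222),(518,340),(330,440),(265,313)])/4+[230,160]
print("blue",rect(onz('wrist',b,.051,s)))
k=np.array([(45,180),(555,90),(600,430),(105,500)])/4+[230,160];print("card",rect(onz('wrist',k,.014,s)))
go(r[0][0]/1000,r[0][1]/1000,.065,r[2]+90)
```

```text
[[ 0.43861094 -0.25088093]
 [ 0.45944801 -0.24832667]
 [ 0.46477281 -0.29698153]
 [ 0.44367378 -0.29887122]] (array([ 451.6, -273.8], dtype=float32), [21.2, 48.9], 96.2)
blue (array([ 451.4, -265.8], dtype=float32), [22.9, 33.4], 95.1)
card (array([ 451.9, -278.8], dtype=float32), [63.5, 93.5], 78.6)
t=11.7 at [ 0.4542 -0.2746  0.1477] shift [ 0.26 -0.02  8.27] yhead 69.2 q6 -1.94 q1 -0.74 twist 1.100
```

```bash
python3 -m inch '[[0,[0.25,0,2],1.1],[0,[0.25,0,4],1.1],[0,[0.25,0,4.5],1.1],[0,[0.25,0,4.5],1.1],[0,[0.25,0,4.5],1.1],[0,[0.25,0,4.5],1.1],[0,[0.25,0,4.5],1.1],[0,[0.25,0,4.5],1.1],[0,[0.25,0,4.5],1.1],[0,[0.25,0,4.5],1.1]]'
python3 - <<'E'
from h import *
im=cams.read_camera("wrist");cv2.imwrite("pics/w6.png",im)
go(.4515,-.274,.0635,5.7)
E
```

```text
time: 12.7
eef_pos: [0.4521, -0.2746, 0.1034]
tcp_rot: [0.668, 0.744, 0.0, 0.0]
contact_force: [-0.1, 0.0, -0.3]
opening: 0.496
t=12.8 at [ 0.4521 -0.2748  0.1034] shift [ 0.08 -0.05  3.99] yhead 6.2 q6 -0.85 q1 -0.74 twist 0.008
```

View pics/w6.png

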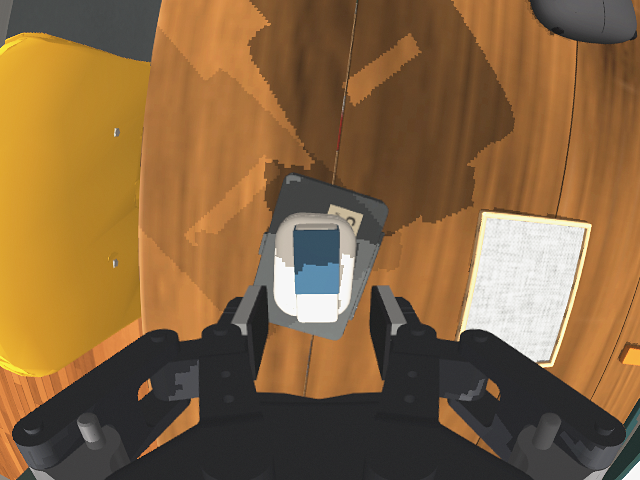

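The eraser is centred between the jaws (columns 295 to 340) and square to them.

```bash
python3 -m inch '[[0,[0,0,2],0],[0,[0,0,3.2],0],[0,[0,0,3.8],0],[0,[0,0,4],0],[0,[0,0,4],0],[0,[0,0,4],0]]'
python3 -m inch '[[-0.2,[0,0,0],0],[-0.3,[0,0,0],0],[-0.4,[0,0,0],0],[-0.5,[0,0,0],0],[-1,[0,0,0],0],[-1,[0,0,0],0],[-1,[0,0,0],0],[-1,[0,0,0],0],[-1,[0,0,0],0],[-1,[0,0,0],0]]' 25
```

```text
time: 13.35
eef_pos: [0.4523, -0.2757, 0.0639]
tcp_rot: [0.669, 0.744, -0.0, 0.0]
contact_force: [-0.0, 0.0, 0.0]
opening: 0.499
time: 14.35
eef_pos: [0.4522, -0.2756, 0.0637]
tcp_rot: [0.669, 0.744, -0.0, 0.0]
contact_force: [-0.6, 0.8, 4.4]
opening: 0.246
```

```bash
python3 -m inch '[[-1,[0,0,-0.5],0],[-1,[0,0,-2],0],[-1,[0,0,-5],0],[-1,[0,0,-8.5],0],[-1,[0,0,-8.5],0]]'
python3 - <<'E'
from h import *
im=cams.read_camera("wrist");cv2.imwrite("pics/w7.png",im)
go(.643,.1645,.08,-8)
E
```

```text
time: 14.85
eef_pos: [0.4547, -0.2777, 0.1547]
tcp_rot: [0.669, 0.744, -0.0, 0.006]
contact_force: [0.5, 0.1, 0.2]
opening: 0.245
t=14.9 at [ 0.4535 -0.2767  0.1521] shift [41.9  23.48  7.1 ] yhead 6.1 q6 -0.85 q1 -0.74 twist 0.246
```

View pics/w7.png

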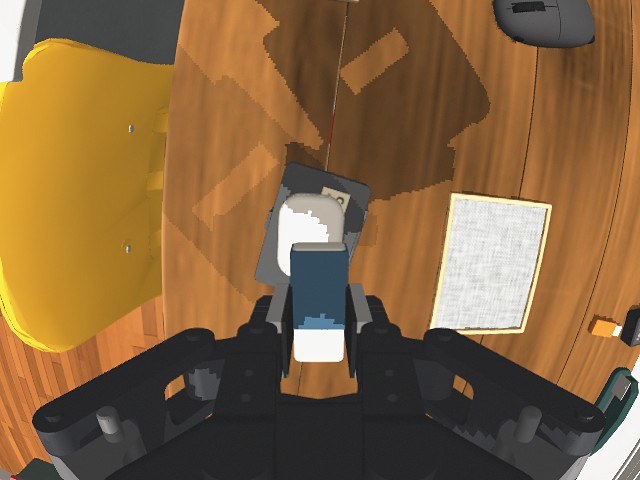

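The eraser is held square, lying level. On to the long tray.

```bash
python3 -m inch '[[-1,[1.5,0.8,0],0],[-1,[4.5,2.5,0],0],[-1,[8,4.5,0],0],[-1,[12,6.7,0],0],[-1,[16,9,0],0.1],[-1,[20,11.2,0],0.2],[-1,[24,13.4,0],0.25],[-1,[28,15.7,0],0.25],[-1,[32,17.9,0],0.25],[-1,[36,20.2,0],0.25],[-1,[39,21.8,0],0.25],[-1,[41,23,1],0.25],[-1,[41.9,23.5,3],0.25],[-1,[41.9,23.5,5],0.25],[-1,[41.9,23.5,5],0.25],[-1,[41.9,23.5,5],0.25]]'
python3 - <<'E'
from h import *
im=cams.read_camera("wrist");cv2.imwrite("pics/w8.png",im)
go(.643,.1645,.03,-8)
E
```

```text
time: 16.5
eef_pos: [0.6403, 0.1659, 0.097]
tcp_rot: [0.756, 0.654, -0.001, -0.001]
contact_force: [0.1, -0.4, -0.5]
opening: 0.247
t=16.6 at [0.6412 0.1659 0.0984] shift [-0.11  0.2   6.84] yhead -8.3 q6 0.24 q1 0.10 twist -0.005
```

View pics/w8.png

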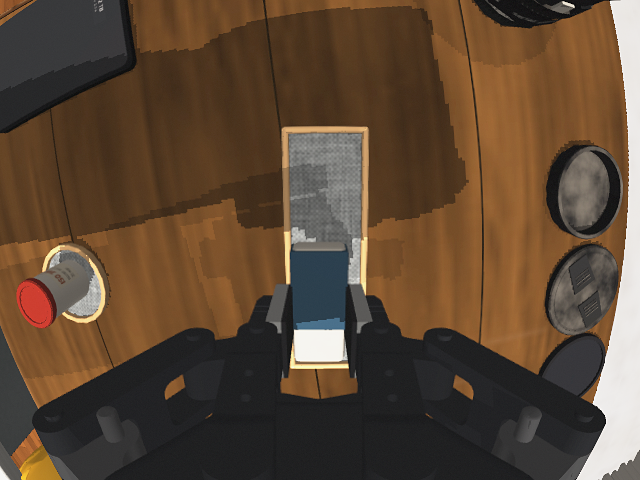

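The tray lies directly under and parallel to the eraser, columns 283 to 367, and the canister still stands in its dish. Lowering.

```bash
python3 -m inch '[[-1,[0,0.2,2],0],[-1,[0,0.2,4.5],0],[-1,[0,0.2,6],0],[-1,[0,0.2,6.4],0],[-1,[0,0.2,6.6],0],[-1,[0,0.2,6.6],0],[-1,[0,0.2,6.6],0]]'; python3 -m inch '[[-1,[0,0,0.1],0],[-1,[0,0,0.1],0],[-1,[0,0,0.2],0],[-1,[0,0,0.2],0]]'
```

```text
time: 17.25
eef_pos: [0.6443, 0.1659, 0.0337]
tcp_rot: [0.756, 0.654, 0.001, 0.001]
contact_force: [-0.2, 0.3, -0.2]
opening: 0.242
time: 17.65
eef_pos: [0.6432, 0.1658, 0.0303]
tcp_rot: [0.756, 0.654, -0.0, -0.0]
contact_force: [-0.4, 0.6, -0.1]
opening: 0.247
```

```bash
python3 -m inch '[[-1,[0,0,0.1],0],[-1,[0,0,0.1],0],[-1,[0,0,0.1],0]]'; python3 -m inch '[[-1,[0,0,0.1],0],[-1,[0,0,0.1],0],[-1,[0,0,0.1],0]]'
```

```text
time: 17.95
eef_pos: [0.6432, 0.1658, 0.0292]
tcp_rot: [0.756, 0.654, -0.0, -0.0]
contact_force: [0.5, 0.6, -0.1]
opening: 0.241
time: 18.25
eef_pos: [0.6434, 0.1659, 0.0284]
tcp_rot: [0.756, 0.654, 0.0, 0.0]
contact_force: [0.6, -0.0, 0.4]
opening: 0.249
```

```bash
python3 -m inch '[[-1,[0,0,0.1],0],[-1,[0,0,0.1],0],[-1,[0,0,0.1],0]]'
```

```text
time: 18.55
eef_pos: [0.6434, 0.1658, 0.0283]
tcp_rot: [0.756, 0.654, -0.0, -0.0]
contact_force: [-1.0, -0.8, 4.6]
opening: 0.246
```

```bash
python3 -m inch '[[-0.4,[0,0,0],0],[-0.3,[0,0,0],0],[-0.2,[0,0,0],0],[-0.2,[0,0,0],0],[-0.2,[0,0,0],0],[-0.2,[0,0,-1],0],[-0.2,[0,0,-4],0],[0.4,[0,0,-8],0],[0.4,[0,0,-12],0],[0.4,[0,0,-12],0],[0.4,[0,0,-12],0]]'
python3 - <<'E'
from h import *
go(.4515,-.276,.15,6)
s=status.get_state();im=cams.read_camera("wrist");cv2.imwrite("pics/w9.png",im)
h=cv2.cvtColor(im,cv2.COLOR_BGR2HSV);m=cv2.inRange(h,(95,90,40),(120,255,255));m[:150]=0
c=max(cv2.findContours(m,cv2.RETR_EXTERNAL,cv2.CHAIN_APPROX_NONE)[0],key=cv2.contourArea)[:,0]
print("blue",rect(onz("wrist",c,.016,s)))
E
```

```text
time: 19.65
eef_pos: [0.6444, 0.166, 0.15]
tcp_rot: [0.756, 0.654, 0.002, 0.001]
contact_force: [-0.4, 0.3, -0.7]
opening: 0.703
t=19.6 at [0.6444 0.166  0.15  ] shift [-46.51 -12.75  -0.1 ] yhead -8.2 q6 0.24 q1 0.10 twist -0.249
blue (array([645.3, 175.3], dtype=float32), [21.7, 32.9], 81.6)
```

The eraser is in the tray with its centre near (0.644,0.167), heading 81.6°. Back to the pile for the earbud case.

```bash
python3 -m inch '[[0.4,[-4,-1.1,0],0],[0.4,[-46.5,-12.75,0],-0.25],[0.4,[-46.5,-12.75,0],-0.25],[0.4,[-46.5,-12.75,0],-0.25],[0.4,[-46.5,-12.75,0],-0.25],[0.4,[-46.5,-12.75,0],-0.25],[0.4,[-46.5,-12.75,0],-0.25],[0.4,[-46.5,-12.75,0],-0.25],[0.4,[-46.5,-12.75,0],-0.25],[0.4,[-46.5,-12.75,0],-0.25],[0.4,[-46.5,-12.75,0],-0.25],[0.4,[-46.5,-12.75,0],-0.25],[0.4,[-46.5,-12.75,0],-0.25],[0.4,[-46.5,-12.75,0],-0.25]]'
python3 - <<'E'
from h import *
s=status.get_state();im=cams.read_camera("wrist");cv2.imwrite("pics/w10.png",im)
go(.4515,-.276,.055,6)
h=cv2.cvtColor(im,cv2.COLOR_BGR2HSV)
m=((h[...,1]<55)&(h[...,2]>130)).astype(np.uint8);m[:,400:]=0;m[:120]=0;m[330:]=0;m[:,:230]=0
c=max(cv2.findContours(m,cv2.RETR_EXTERNAL,cv2.CHAIN_APPROX_NONE)[0],key=cv2.contourArea)[:,0]
print(c.min(0),c.max(0))
for z in(.027,.036):print("case",z,rect(onz("wrist",c,z,s)))
d=im[150:320,220:400].copy();cv2.drawContours(d,[(c-[220,150]).reshape(-1,1,2)],-1,(0,0,255),1)
cv2.imwrite("pics/w10c.png",cv2.resize(d,None,fx=3.4,fy=3.4,interpolation=cv2.INTER_NEAREST))
E
```

```text
time: 21.1
eef_pos: [0.4506, -0.2745, 0.1466]
tcp_rot: [0.668, 0.744, 0.0, -0.001]
contact_force: [0.3, 0.3, -0.9]
opening: 0.699
t=21.1 at [ 0.4507 -0.2746  0.1468] shift [-0.15  0.07  9.18] yhead 6.2 q6 -0.85 q1 -0.74 twist 0.003
[283 203] [351 290]
case 0.027 (array([ 449.8, -277.2], dtype=float32), [45.8, 62.4], 93.0)
case 0.036 (array([ 449.6, -274.7], dtype=float32), [44.1, 60.1], 93.0)
```

View pics/w10c.png

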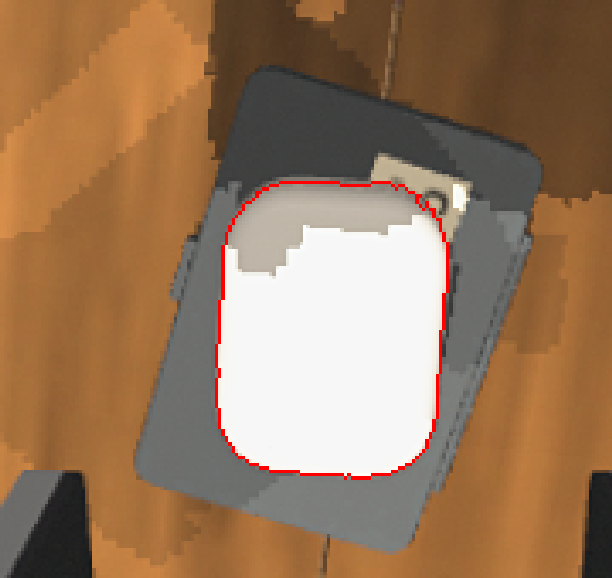

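The contour follows the case cleanly (columns 283 to 351, rows 203 to 290). The size comes out at about 45×60 mm, centre (0.4497,-0.2765), heading 93°.

```bash
python3 -m inch '[[0.4,[-0.2,-0.1,3],0.055],[0.4,[-0.2,-0.1,7],0.055],[0.4,[-0.2,-0.1,9.5],0.055],[0.4,[-0.2,-0.1,10.3],0.055],[0.4,[-0.2,-0.1,10.6],0.055],[0.4,[-0.2,-0.1,10.6],0.055],[0.4,[-0.2,-0.1,10.6],0.055]]'
python3 -c "
from h import *
go(.4497,-.2765,.041,3)"
```

```text
time: 21.85
eef_pos: [0.4508, -0.2789, 0.0431]
tcp_rot: [0.689, 0.725, 0.0, 0.002]
contact_force: [-0.1, 1.0, 0.1]
opening: 0.696
t=21.9 at [ 0.4508 -0.2789  0.0431] shift [ 0.24 -0.1   0.2 ] yhead 2.9 q6 -0.80 q1 -0.75 twist -0.001
```

```bash
python3 -m inch '[[0.3,[0.2,-0.1,0.1],0],[0.2,[0.2,-0.1,0.1],0],[0.15,[0.2,-0.1,0.1],0],[0.1,[0.2,-0.1,0.1],0],[0,[0.2,-0.1,0.1],0],[-0.1,[0.2,-0.1,0.1],0],[-1,[0.2,-0.1,0.1],0],[-1,[0.2,-0.1,0.1],0],[-1,[0.2,-0.1,0.1],0],[-1,[0.2,-0.1,0.1],0],[-1,[0.2,-0.1,0.1],0]]' 35
```

```text
time: 22.95
eef_pos: [0.4488, -0.2764, 0.0408]
tcp_rot: [0.689, 0.725, -0.0, 0.0]
contact_force: [-0.6, 0.0, 5.4]
opening: 0.496
```

```bash
python3 -m inch '[[-1,[0,0,-0.3],0],[-1,[0,0,-1],0],[-1,[0,0,-3],0],[-1,[0,0,-6],0],[-1,[0,0,-8],0],[-1,[0,0,-8],0],[-1,[0,0,-8],0]]'
python3 - <<'E'
from h import *
im=cams.read_camera("wrist");cv2.imwrite("pics/w11.png",im)
go(.4333,-.0545,.09,-2.8)
E
```

```text
time: 23.65
eef_pos: [0.4483, -0.2761, 0.1201]
tcp_rot: [0.689, 0.725, -0.0, 0.0]
contact_force: [0.3, 0.1, -1.0]
opening: 0.496
t=23.7 at [ 0.4478 -0.2756  0.1191] shift [22.15 -0.32  2.94] yhead 2.9 q6 -0.80 q1 -0.74 twist 0.100
```

```bash
python3 -m inch '[[-1,[1.5,0,0],0],[-1,[5,-0.1,0],0],[-1,[9,-0.1,0],0.05],[-1,[13,-0.2,0],0.1],[-1,[17,-0.2,0],0.1],[-1,[20,-0.3,0],0.1],[-1,[21.5,-0.3,0],0.1],[-1,[22.1,-0.3,1.5],0.1],[-1,[22.1,-0.3,4],0.1],[-1,[22.1,-0.3,6],0.1],[-1,[22.1,-0.3,6],0.1],[-1,[22.1,-0.3,6],0.1],[-1,[22.1,-0.3,6],0.1]]'
python3 - <<'E'
from h import *
a=cams.read_camera("scene");b=cams.read_camera("side");cv2.imwrite("pics/s12.png",a);cv2.imwrite("pics/d12.png",b)
go(.4333,-.0545,.03,-2.8)
a=a[230:350,230:370];b=b[220:340,195:335]
cv2.imwrite("pics/p2.png",cv2.resize(np.hstack([a,b]),None,fx=2.8,fy=2.8,interpolation=cv2.INTER_CUBIC))
E
```

```text
time: 25.0
eef_pos: [0.4347, -0.0556, 0.061]
tcp_rot: [0.724, 0.69, 0.0, 0.001]
contact_force: [0.4, 0.7, -1.0]
opening: 0.493
t=25.1 at [ 0.435  -0.0559  0.0614] shift [ 0.13 -0.18  3.14] yhead -2.8 q6 -0.31 q1 -0.36 twist -0.000
```

View pics/p2.png

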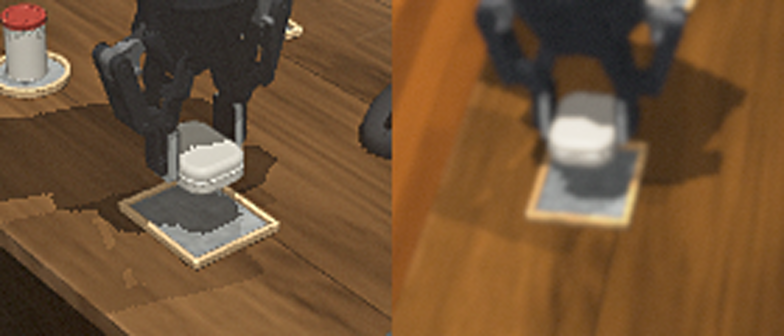

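The earbud case hangs level over the small tray, aligned with it. Lowering.

```bash
python3 -m inch '[[-1,[0.1,-0.1,1.5],0],[-1,[0.1,-0.1,2.5],0],[-1,[0.1,-0.1,2.9],0],[-1,[0.1,-0.1,3.1],0],[-1,[0.1,-0.1,3.1],0],[-1,[0.1,-0.1,3.1],0]]'; python3 -m inch '[[-1,[0,0,0.1],0],[-1,[0,0,0.1],0],[-1,[0,0,0.1],0]]';python3 -m inch '[[-1,[0,0,0.1],0],[-1,[0,0,0.1],0],[-1,[0,0,0.1],0]]'
```

```text
time: 25.7
eef_pos: [0.4336, -0.0547, 0.0297]
tcp_rot: [0.724, 0.69, 0.0, 0.0]
contact_force: [0.2, -0.2, -0.9]
opening: 0.497
time: 26.0
eef_pos: [0.4334, -0.0546, 0.0285]
tcp_rot: [0.724, 0.69, 0.0, 0.0]
contact_force: [0.6, 0.9, -0.2]
opening: 0.495
time: 26.3
eef_pos: [0.4335, -0.0547, 0.0279]
tcp_rot: [0.724, 0.69, -0.0, -0.0]
contact_force: [-1.1, 0.5, 5.1]
opening: 0.495
```

Contact at the expected height. Release, lift, and check numerically.

```bash
python3 -m inch '[[0.1,[0,0,0],0],[0.2,[0,0,0],0],[0.3,[0,0,0],0],[0.4,[0,0,0],0],[0.4,[0,0,0],0],[0.4,[0,0,-1],0],[0.4,[0,0,-4],0],[1,[0,0,-8],0],[1,[0,0,-12],0],[1,[0,0,-12],0],[1,[0,0,-12],0]]'
python3 - <<'E'
from h import *
go(.4515,-.2785,.15,-11.5)
s=status.get_state();im=cams.read_camera("wrist");cv2.imwrite("pics/w13.png",im)
h=cv2.cvtColor(im,cv2.COLOR_BGR2HSV)
for lo in(170,215):
    m=((h[...,1]<45)&(h[...,2]>lo)).astype(np.uint8);m[330:]=0;m[:120]=0;m[:,:220]=0;m[:,420:]=0
    c=max(cv2.findContours(m,cv2.RETR_EXTERNAL,cv2.CHAIN_APPROX_NONE)[0],key=cv2.contourArea)[:,0]
    print(c.min(0),c.max(0),"case",rect(onz("wrist",c,.014,s)))
E
```

```text
time: 27.4
eef_pos: [0.4341, -0.0549, 0.149]
tcp_rot: [0.724, 0.69, 0.001, 0.002]
contact_force: [-0.2, 0.0, -1.0]
opening: 0.997
t=27.4 at [ 0.4341 -0.0549  0.149 ] shift [-22.25   2.84  -0.06] yhead -2.8 q6 -0.31 q1 -0.36 twist 0.152
[279 186] [359 283] case (array([434.7, -53.7], dtype=float32), [57.9, 72.5], 87.1)
[286 201] [356 282] case (array([436.9, -58.8], dtype=float32), [51.4, 61.2], 87.3)
```

```bash
python3 -m inch '[[1,[-3,0.4,0],0],[1,[-22.2,2.8,0],0.152],[1,[-22.2,2.8,0],0.152],[1,[-22.2,2.8,0],0.152],[1,[-22.2,2.8,0],0.152],[1,[-22.2,2.8,0],0.152],[1,[-22.2,2.8,0],0.152],[1,[-22.2,2.8,0],0.152],[1,[-22.2,2.8,0],0.152]]'
python3 - <<'E'
from h import *
T=dict(eef_pos=np.zeros(3),tcp_rot=np.array([0,0,0,1.]))
for p,y in(((211,296),-.0425),((287,286),-.0105),((241,291),-.032)):
    o,d=ray("wrist",[p],T);print(p,(o+d[0]*(y-o[1])/d[0][1]).round(4))
s=status.get_state();im=cams.read_camera("wrist");cv2.imwrite("pics/w14.png",im)
go(.4515,-.2785,.0225,-11.5)
g=cv2.cvtColor(im,cv2.COLOR_BGR2HSV)
m=((g[...,1]<70)).astype(np.uint8);m[300:]=0;m[:130]=0;m[:,:210]=0;m[:,430:]=0
m=cv2.morphologyEx(m,cv2.MORPH_OPEN,np.ones((9,9)))
c=max(cv2.findContours(m,cv2.RETR_EXTERNAL,cv2.CHAIN_APPROX_NONE)[0],key=cv2.contourArea)[:,0]
print(c.min(0),c.max(0),"card",rect(onz("wrist",c,.014,s)))
d=im[140:320,200:440].copy();cv2.drawContours(d,[(c-[200,140]).reshape(-1,1,2)],-1,(0,0,255),1)
cv2.imwrite("pics/w14c.png",cv2.resize(d,None,fx=3,fy=3,interpolation=cv2.INTER_NEAREST))
E
```

```text
time: 28.35
eef_pos: [0.45, -0.2759, 0.1464]
tcp_rot: [0.774, 0.633, -0.0, -0.001]
contact_force: [-0.1, 0.1, -0.7]
opening: 1.006
(211, 296) [ 0.0093 -0.0425  0.0066]
(287, 286) [ 0.0207 -0.0105 -0.0102]
(241, 291) [ 0.0082 -0.032   0.0151]
t=28.4 at [ 0.4502 -0.276   0.1468] shift [-0.23  0.19 12.43] yhead -11.4 q6 -0.54 q1 -0.74 twist 0.002
[273 176] [368 299] card (array([ 450.9, -276.8], dtype=float32), [68.3, 92.0], 78.5)
```

View pics/w14c.png

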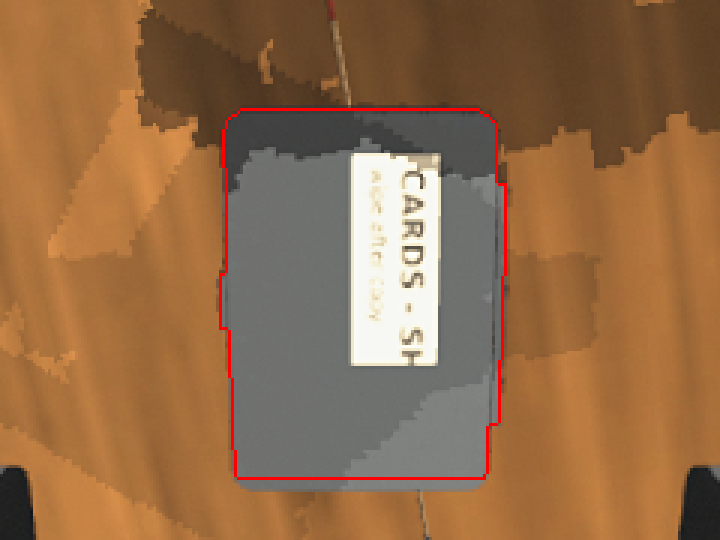

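The card case outline is clear and square to the jaws (columns 273 to 368): centre about (0.451,-0.278), heading 78.5°. The tips sit about 15 mm ahead of the TCP at this opening, so TCP z = 0.022 suits.

```bash
python3 -m inch '[[1,[-0.2,0.1,3],0],[1,[-0.2,0.1,7],0],[1,[-0.2,0.1,10],0],[1,[-0.2,0.1,11.5],0],[1,[-0.2,0.1,12.2],0],[1,[-0.2,0.1,12.4],0],[1,[-0.2,0.1,12.4],0],[1,[-0.2,0.1,12.4],0]]'
python3 -c "
from h import *
go(.4512,-.278,.022,-11.5)"
```

```text
time: 29.2
eef_pos: [0.452, -0.2807, 0.0249]
tcp_rot: [0.774, 0.633, 0.0, 0.002]
contact_force: [0.5, -0.0, 0.3]
opening: 0.998
t=29.2 at [ 0.452  -0.2807  0.0249] shift [ 0.25 -0.13  0.29] yhead -11.5 q6 -0.55 q1 -0.75 twist -0.000
```

```bash
python3 -m inch '[[1,[0.1,-0.05,0.1],0],[1,[0.1,-0.05,0.1],0],[1,[0.1,-0.05,0.1],0]]'
python3 -m inch '[[0.8,[0,0,0],0],[0.7,[0,0,0],0],[0.6,[0,0,0],0],[0.5,[0,0,0],0],[0.4,[0,0,0],0],[-1,[0,0,0],0],[-1,[0,0,0],0],[-1,[0,0,0],0],[-1,[0,0,0],0],[-1,[0,0,0],0]]' 40
```

```text
time: 29.5
eef_pos: [0.4508, -0.2789, 0.0227]
tcp_rot: [0.774, 0.633, 0.0, 0.0]
contact_force: [-0.9, -0.2, -0.5]
opening: 1.006
time: 30.5
eef_pos: [0.4509, -0.279, 0.0227]
tcp_rot: [0.774, 0.633, 0.0, 0.0]
contact_force: [-1.8, -0.1, 5.2]
opening: 0.734
```

```bash
python3 -m inch '[[-1,[0,0,-0.3],0],[-1,[0,0,-1],0],[-1,[0,0,-3],0],[-1,[0,0,-6],0],[-1,[0,0,-8],0],[-1,[0,0,-8],0],[-1,[0,0,-8],0]]'
python3 - <<'E'
from h import *
go(.605,-.2933,.06,2.6)
E
```

```text
time: 31.2
eef_pos: [0.4504, -0.2785, 0.102]
tcp_rot: [0.774, 0.633, 0.0, -0.0]
contact_force: [-0.0, 0.6, -0.9]
opening: 0.728
t=31.2 at [ 0.4504 -0.2785  0.102 ] shift [ 1.64 15.44  4.2 ] yhead -11.5 q6 -0.54 q1 -0.75 twist -0.246
```

```bash
python3 -m inch '[[-1,[0.2,1.5,0],0],[-1,[0.5,5,0],-0.1],[-1,[1,9,0],-0.2],[-1,[1.4,12.5,0],-0.246],[-1,[1.6,14.5,0],-0.246],[-1,[1.6,15.4,1],-0.246],[-1,[1.6,15.4,3],-0.246],[-1,[1.6,15.4,4.2],-0.246],[-1,[1.6,15.4,4.2],-0.246],[-1,[1.6,15.4,4.2],-0.246],[-1,[1.6,15.4,4.2],-0.246]]'
python3 - <<'E'
from h import *
go(.605,-.2933,.026,2.6)
s=status.get_state();im=cams.read_camera("wrist");cv2.imwrite("pics/w15.png",im)
a=cams.read_camera("scene");b=cams.read_camera("side");a=a[250:390,390:550];b=b[290:430,270:430]
cv2.imwrite("pics/p3.png",cv2.resize(np.hstack([a,b]),None,fx=2.4,fy=2.4,interpolation=cv2.INTER_CUBIC))
E
```

```text
time: 32.3
eef_pos: [0.6049, -0.2942, 0.0611]
tcp_rot: [0.691, 0.723, 0.0, 0.001]
contact_force: [-0.0, -0.1, -0.9]
opening: 0.728
t=32.3 at [ 0.6049 -0.2942  0.0611] shift [0.09 0.01 3.51] yhead 2.6 q6 -0.65 q1 -0.60 twist -0.001
```

View pics/p3.png

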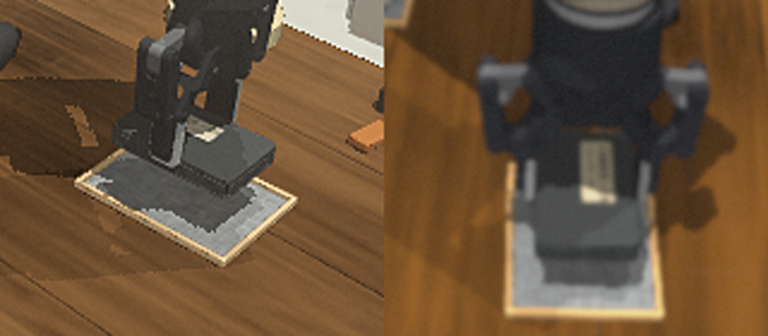

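The card case hangs level, square over the large tray. Lowering.

```bash
python3 -m inch '[[-1,[0.1,0,1.5],0],[-1,[0.1,0,2.7],0],[-1,[0.1,0,3.2],0],[-1,[0.1,0,3.3],0],[-1,[0.1,0,3.3],0],[-1,[0.1,0,3.3],0]]'; python3 -m inch '[[-1,[0,0,0.1],0],[-1,[0,0,0.1],0],[-1,[0,0,0.1],0]]';python3 -m inch '[[-1,[0,0,0.1],0],[-1,[0,0,0.1],0],[-1,[0,0,0.1],0]]'
```

```text
time: 33.05
eef_pos: [0.6046, -0.2928, 0.027]
tcp_rot: [0.691, 0.723, -0.0, -0.0]
contact_force: [0.6, -0.6, -0.6]
opening: 0.732
time: 33.35
eef_pos: [0.6047, -0.2929, 0.0263]
tcp_rot: [0.691, 0.723, 0.0, 0.0]
contact_force: [0.6, -0.2, -1.6]
opening: 0.732
time: 33.65
eef_pos: [0.6049, -0.293, 0.0258]
tcp_rot: [0.691, 0.723, 0.0, 0.0]
contact_force: [0.2, 0.4, 2.0]
opening: 0.727
```

```bash
python3 -m inch '[[0.5,[0,0,0],0],[0.6,[0,0,0],0],[0.8,[0,0,0],0],[1,[0,0,0],0],[1,[0,0,0],0],[1,[0,0,0],0],[1,[0,0,-1],0],[1,[0,0,-4],0],[1,[0,0,-8],0],[1,[0,0,-12],0],[1,[0,0,-17],0],[1,[0,0,-20],0],[1,[0,0,-20],0],[1,[0,0,-20],0],[1,[0,0,-20],0]]'
python3 - <<'E'
from h import *
s=status.get_state();im=cams.read_camera("wrist");cv2.imwrite("pics/w16.png",im)
go(.605,-.293,.2)
a=cams.read_camera("scene")[190:390,190:550];b=cams.read_camera("side")[200:430,230:400]
b=cv2.resize(b,None,fx=440/230,fy=440/230);a=cv2.resize(a,(452,251));w=cv2.resize(im[100:330,200:440],(190*240//230,190))
o=np.zeros((445,a.shape[1]+b.shape[1],3),np.uint8);o[:a.shape[0],:a.shape[1]]=a;o[:b.shape[0],a.shape[1]:]=b;o[252:252+190,:w.shape[1]]=w
cv2.imwrite("pics/p4.png",o)
E
```

```text
time: 35.15
eef_pos: [0.6038, -0.2922, 0.2235]
tcp_rot: [0.691, 0.723, -0.0, -0.002]
contact_force: [0.3, -0.2, -0.3]
opening: 1.004
t=35.2 at [ 0.6037 -0.2922  0.2229] shift [-0.09  0.13  2.29] yhead 2.6 q6 -0.65 q1 -0.60
```

View pics/p4.png

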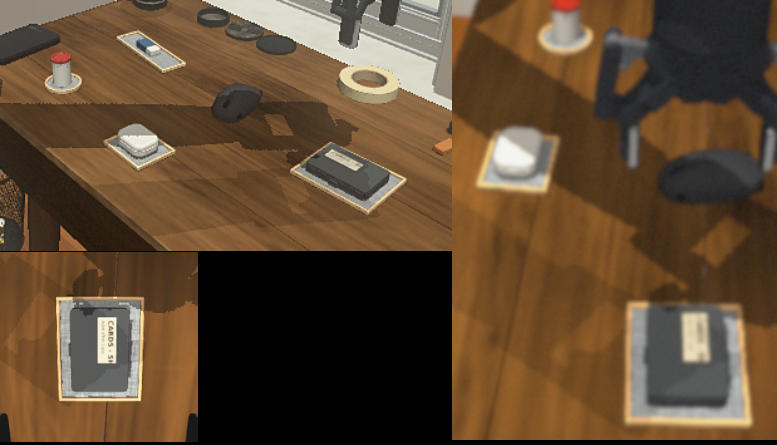

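All four things lie flat inside their rims, the card case is centred in the large tray (wrist panel at about (100,349)), and the mouse and drive look undisturbed.

```bash
python3 -c "
from plant import ctrl;print(ctrl.sign_off())"
```

```text
the job is handed in; nothing more can be done
None
```

The pile is put away in the order you asked, and the job is handed in at about 35 s on the robot's clock. No verdict was reported.

Each thing was lowered until the wrist felt contact, close to the height I had worked out for it, then let go.

- **Canister:** it stands upright in the round dish in the wrist view after release and in the last pictures.
- **Eraser:** I measured its centre near (0.644, 0.167), about 3 mm from the tray centre, with its heading within 1° of the tray's.
- **Earbud case:** its tray was too near it in colour for a clean measurement. The two colour thresholds gave centres a few millimetres apart, and I took the last pictures as the check: flat, inside the rim and lengthwise.
- **Card case:** it is centred and square in the large tray in the wrist view.
- **Mouse and portable drive:** I did not measure them again. The gripper never went down near either, and they look undisturbed in the last pictures.

I viewed 17 pictures, three more than the budget of 14.

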